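# Fit the black stage plate into a stereo microscope stand

## Task

Get the stereo microscope stand ready for pale specimens: take the black stage plate from the tray, lay it flat on the white deck of the stand clear of the round recess, then slide it along the deck until it drops into the recess and lies flat and fully home. Do not carry it over the recess and drop it in; leave the frosted-glass plate in the tray and everything else on the bench where it is.

Things in the scene. Friction and masses are not known exactly. Their poses are not given: they have to be found in the camera images.
- black_plate_center (a point): the black stage plate: a plain flat disc, 60 mm across, 6 mm thick, about 46 g, matt black all over; it starts lying flat in the accessory tray. The point is its centre, half-way up (3 mm above its underside). Slid a few mm off the recess, it drops on one side only and stays tilted until nudged towards the low side; z is the disc's axis, up.
- glass_plate_center (a point): the frosted-glass stage plate, pale green, of the same size (60 mm across, 6 mm thick), lying flat in the same tray about 120 mm from the black one; which of the two lies at which end of the tray changes. The point is its centre, half-way up. To be left where it is.
- recess (a point): the round recess in the deck of the stand: 64 mm across, 5 mm deep, upright walls with a square edge, flat mid-grey floor (a seated plate stands 1 mm proud of the deck). The point is the centre of its mouth, level with the deck and 28 mm above the bench. x points along the deck towards the stand's pole, y across the deck, z up.
- stand: the microscope stand; it does not move. Origin on the bench right under the recess's centre, axes as the recess. Its flat white deck, 28 mm above the bench, is a rectangle that runs from the origin 105 mm to the front edge (-x), 175 mm to the rear edge (+x) and 95 mm to either side (y), bare but for the recess, the pole and two stage clips (up to 9 mm high, at x 69 to 127 mm, |y| 55 to 76 mm).
- pole_foot (a point): the foot of the stand's upright steel pole, on the deck at stand x = 148 mm; pole 28 mm thick (collar 52 mm), 250 mm tall. On it a focus block with two black knobs (stand x 124 to 186 mm, |y| up to 52 mm, 164 to 244 mm above the bench) and an empty carrier ring turned away from the recess, to stand x = 297 mm.
- tray: the white accessory tray, fixed, 145 mm (x) by 265 mm (y), floor 3 mm above the bench, rim 11 mm high and 3 mm thick. Origin under its centre; the two plates lie on its long middle line (y), about 60 mm either side of the centre.
- media_bottle: clear glass bottle with a blue screw cap, 70 mm across, 141 mm tall; origin under its centre. Bystander.
- petri_dish: closed clear Petri dish, 60 mm across, 15 mm high; origin under its centre. Bystander.
- tip_box: light-blue pipette-tip box with its lid open, box 85 x 125 x 55 mm, the lid standing up on its +x side to 145 mm; origin under the box's centre. Bystander.
Things that resemble listed ones, but are neither listed nor needed, are in the scene too. There is more than one size of the part that bears black_plate_center; the job needs the smallest.

How it is judged:
By the outcome, as a careful person would: the job done as asked, in the order asked, and still so for the second after the job is handed in, with the robot touching nothing.
It also fails if it takes over 48 s, if anything falls off the work surface, if the arm or the gripper's body presses on something with over 40 N, if the wrist force passes 120 N, or if a joint passes its speed limit or range.

## Robot

A 6-joint arm with a two-finger parallel gripper is mounted at the origin on the work surface. World frame = base frame: x ahead of the robot, y to its left, z up, the work surface at z = 0. Lengths are in m, angles in rad, forces in N, time in s.
With the tool pointing down it reaches from about 0.325 to 1 m from the base axis. Payload 5.1 kg.
Tool frame: the origin (TCP) lies at the very end of the fingers, on their centre line; the grasp point (between the pads) lies 19 mm behind it; z points along the fingers, y is the direction in which the jaws open and shut (so a half turn about z gives the same grasp; the last joint's range is limited). The gripper opens to 85 mm and grips with 20 to 120 N. Pads are 22 mm wide; open, the fingers measure 114 mm over their backs; the gripper's body (76 mm by 85 mm) begins 54 mm behind the grasp point. The pads swing forward as they close: fully open they stand 13 mm farther back than shut.
Start: joints at [-1.351, 0.124, 1.65, -0, 1.367, -0.083], TCP at [0.194, -0.62, 0.231] pointing down, gripper open.
Joint ranges: [-2.61, 2.61], [-1.02, 2.33], [0.03, 2.71], [-1.35, 4.49], [0.32, 2.68], [-2.91, 2.91]. Speed limits (rad/s): [2.57, 2.57, 3.14, 3.14, 3.14, 3.14].

## Interface

Orientations are given as a unit quaternion [w, x, y, z].
In Python, from station import * gives the robot as it stands. The module is installed in compiled form; this text tells all that it offers.
- The arm moves only by the tool send_rows, never from a script. Its argument "steps" is a list of rows, each an object with "travel": the shift along the tool's x, y, z in cm, a list of three; "rotation": the turn, a rotation vector about the tool's x, y, z in rad, a list of three; "fingers": the opening, from 0 (shut) to 1 (fully open). In form: [{"travel": [tx, ty, tz], "rotation": [wx, wy, wz], "fingers": fingers}, ...]. A call has 1 to 5 rows; each row shifts and turns the commanded pose from where the row before left it, along the tool's axes as they then stand; what a row does not reach is not made up. A row lasts 1/10 s, in which the tool goes at most 50 mm and 8.59 degrees, less where a joint would pass 70% of its speed; a pose out of reach is approached as far as the arm can. A call is refused whole if a number of a shift passes 5 or a number of a turn 0.15, either way. A call with a gripper value outside its range is refused whole. The fingers move at their own pace and stop on an object; "squeeze" is the grip in N (left out, the last holds). Time passes only in rows, so rows that do not move let the fingers close. It gives the time, the measured TCP pose, the force and the opening at its end, in the units of the state.
- get_obs(): the state, without advancing time (a new reading comes with each control period).
- read_camera(name): name is "side" or "top" or "wrist"; returns the picture (384x512x3 uint8, red, green, blue); there is no depth.
- camera_info(name): a dict with "intrinsics" (3x3 intrinsics, pixels), "R" (3x3) and "t" (3): a world point X has camera coordinates R X + t; the wrist camera has in their place "tool_from_camera" (4x4, takes a point from camera to tool coordinates, whose origin is the TCP and whose axes are the flange's). Camera axes: x right, y down, z forward; pixel columns grow to the right and rows downward; lengths in m; the calibration is good to about 2 mm. A picture is of the moment at which its call begins: read the wrist's pose just before it. camera_info takes no time and is no camera call.
- finish_job(): hands the job in, once; it reports no verdict.
The state is a dict: "t": time; "joints": joint angles; "joint_vel": joint speeds; "tau": joint torques, N m; "eef_pos": TCP position; "tcp_rot": TCP orientation; "force": force on the tool from outside, world axes, zero at the start; "ft_torque": the same for the moment, N m; "finger_gap": finger opening in m.
Only numpy, scipy, OpenCV 4.12 (cv2) and the standard library are available. Lean on these libraries where they do the work, as an engineer would, in place of code of your own. Each camera call takes 0.05 s, during which the arm holds its last target. There are 200 camera calls.

## Working session

There is one attempt and no reset: what is moved stays moved. The work goes in short steps, Python scripts to look and compute and a tool call to move; the robot and the scene stay as the last step left them, time stands still between calls to the robot, and variables do not carry over. Pictures are saved under pics/ and viewed, about 8 in all and at most 12, crops included, and the job is handed in when it is done.

Besides the shell and the picture viewer there is one more tool, called after "Call:" as a command line: name --argument value ..., lists and objects as JSON in quotes. send_rows: Moves the arm, as the interface text tells. Its arguments: {"type":"object","properties":{"steps":{"type":"array","items":{"type":"object","properties":{"travel":{"type":"array","items":{"type":"number"}},"rotation":{"type":"array","items":{"type":"number"}},"fingers":{"type":"number"}}}},"squeeze":{"type":"number"}},"required":["steps"]}

```bash
mkdir -p pics
python3 - <<'E'
from station import *
import cv2,numpy as np
o=get_obs();print({k:np.round(v,3).tolist() for k,v in o.items()})
for n in("top","side","wrist"):
    im=read_camera(n);cv2.imwrite(f"pics/{n}0.png",im[:,:,::-1]);np.save(f"pics/{n}0.npy",im)
    c=camera_info(n);print(n,{k:np.round(v,3).tolist() for k,v in c.items()})
    if 'R' in c: print(-c['R'].T@c['t'])
E
```

```text
{'t': 0.0, 'joints': [-1.351, 0.125, 1.652, -0.0, 1.367, -0.083], 'joint_vel': [-0.001, 0.001, 0.001, -0.0, -0.0, -0.001], 'tau': [0.001, -42.361, -36.545, -0.0, 0.007, 0.0], 'eef_pos': [0.194, -0.62, 0.23], 'tcp_rot': [-0.001, 0.989, 0.151, -0.0], 'force': [-0.672, -0.851, -0.186], 'ft_torque': [-0.024, 0.003, -0.014], 'finger_gap': 0.085}
top {'intrinsics': [[477.22, 0.0, 252.226], [0.0, 477.22, 192.916], [0.0, 0.0, 1.0]], 'R': [[-0.025, -0.999, -0.025], [-0.998, 0.026, -0.057], [0.057, 0.023, -0.998]], 't': [-0.012, 0.577, 1.383]}
[ 0.49631195 -0.05968397  1.41231398]
side {'intrinsics': [[474.936, 0.0, 268.789], [0.0, 474.936, 184.717], [0.0, 0.0, 1.0]], 'R': [[-0.995, -0.102, 0.017], [-0.085, 0.721, -0.687], [0.058, -0.685, -0.726]], 't': [0.575, 0.123, 1.362]}
[0.50429789 0.90223038 1.06418405]
wrist {'intrinsics': [[333.76, 0.0, 255.888], [0.0, 333.76, 196.618], [0.0, 0.0, 1.0]], 'tool_from_camera': [[-0.0, -0.954, -0.301, 0.077], [1.0, -0.0, -0.0, -0.001], [0.0, -0.301, 0.954, -0.144], [0.0, 0.0, 0.0, 1.0]]}
```

View pics/top0.png

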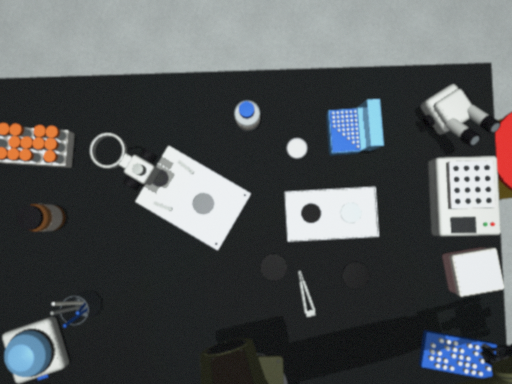

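View pics/side0.png

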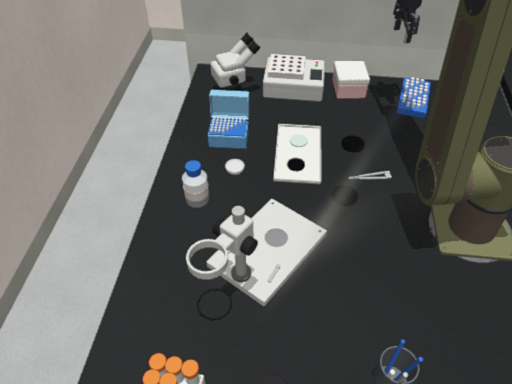

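The top view shows the tray with the black plate at (311,213) and the glass plate at (350,213). The recess is at (203,203), with the pole to its upper left. The larger dark discs on the bench, at (274,267) and (355,275), are decoys.

```bash
cat > h.py <<'E'
import numpy as np,cv2
from station import *
from scipy.spatial.transform import Rotation as Ro
def cam(n,o=None):
    c=camera_info(n)
    if n=='wrist':
        T=c['tool_from_camera'];q=o['tcp_rot'];R=Ro.from_quat([q[1],q[2],q[3],q[0]]).as_matrix()
        return c['intrinsics'],R@T[:3,:3],R@T[:3,3]+o['eef_pos']
    return c['intrinsics'],c['R'].T,-c['R'].T@c['t']
def ray(C,uv,z):
    K,R,p=C;uv=np.atleast_2d(uv).astype(float)
    d=np.c_[uv,np.ones(len(uv))]@np.linalg.inv(K).T@R.T
    return p+d*((z-p[2])/d[:,2])[:,None]
def proj(C,X):
    K,R,p=C;c=(np.atleast_2d(X)-p)@R@K.T;return c[:,:2]/c[:,2:]
def blobs(mask,amin=60):
    cs,_=cv2.findContours(mask.astype(np.uint8),cv2.RETR_LIST,cv2.CHAIN_APPROX_NONE)
    return [c[:,0,:] for c in cs if cv2.contourArea(c)>amin]
def circ(P): # least squares circle
    A=np.c_[2*P[:,:2],np.ones(len(P))];s=np.linalg.lstsq(A,(P[:,:2]**2).sum(1),rcond=None)[0]
    return s[:2],np.sqrt(s[2]+s[:2]@s[:2])
E
python3 - <<'E'
from h import *
im=np.load('pics/top0.npy');g=im.astype(int).sum(2)/3;C=cam('top')
def disc(u,v,z,lo,hi,w=18):
    m=np.zeros(g.shape,bool);s=np.s_[v-w:v+w,u-w:u+w];m[s]=(g[s]>lo)&(g[s]<hi)
    for c in blobs(m):
        p,r=circ(ray(C,c,z));print((u,v),c.mean(0).round(1),p.round(4),'diam',round(2*r,4))
print(g[213,311],g[203,203],g[200,225],g[213,350],g[213,330],g[267,274],g[260,290])
disc(311,213,.009,-1,110);disc(203,203,.028,90,180)
w=(g>150)
for c in blobs(w,2000):
    b=cv2.boxPoints(cv2.minAreaRect(c)).round(1);print(b.tolist());print(ray(C,b,.028).round(4).tolist(),ray(C,b,.011).round(4).tolist())
print('bottle',ray(C,[246,109],.141),'dish',ray(C,[297,148],.015))
E
```

```text
43.666666666666664 162.66666666666666 239.66666666666666 237.66666666666666 239.0 47.333333333333336 34.333333333333336
(311, 213) [310.7 212.7] [ 0.5143 -0.1965] diam 0.0514
(203, 203) [202.8 203.1] [0.5496 0.1175] diam 0.0569
[[284.20001220703125, 191.10000610351562], [375.70001220703125, 186.1999969482422], [378.3999938964844, 236.1999969482422], [286.8999938964844, 241.1999969482422]]
[[0.5784, -0.1203, 0.028], [0.5856, -0.3847, 0.028], [0.4415, -0.3867, 0.028], [0.4334, -0.1239, 0.028]] [[0.5794, -0.121, 0.011], [0.5867, -0.3887, 0.011], [0.4408, -0.3907, 0.011], [0.4327, -0.1247, 0.011]]
[[435.79998779296875, 157.8000030517578], [508.8999938964844, 154.3000030517578], [517.7999877929688, 342.6000061035156], [444.70001220703125, 346.1000061035156]]
[[0.6632, -0.5606, 0.028], [0.6675, -0.7696, 0.028], [0.1336, -0.7651, 0.028], [0.1277, -0.5606, 0.028]] [[0.6653, -0.5667, 0.011], [0.6696, -0.7783, 0.011], [0.1291, -0.7737, 0.011], [0.1231, -0.5668, 0.011]]
[[134.3000030517578, 201.60000610351562], [167.8000030517578, 144.39999389648438], [250.89999389648438, 193.0], [217.39999389648438, 250.1999969482422]]
[[0.5592, 0.3177, 0.028], [0.7247, 0.217, 0.028], [0.5754, -0.0235, 0.028], [0.4123, 0.0775, 0.028]] [[0.56, 0.3224, 0.011], [0.7275, 0.2203, 0.011], [0.5764, -0.0231, 0.011], [0.4113, 0.0792, 0.011]]
[[0.0, 0.0], [511.0, 0.0], [511.0, 118.0], [0.0, 118.0]]
[[1.1779, 0.7185, 0.028], [1.1223, -0.8007, 0.028], [0.7729, -0.7814, 0.028], [0.8182, 0.7166, 0.028]] [[1.1863, 0.7281, 0.011], [1.13, -0.8098, 0.011], [0.7763, -0.7903, 0.011], [0.8221, 0.7261, 0.011]]
bottle [[ 0.79610588 -0.01886211  0.141     ]] dish [[ 0.70514495 -0.16210234  0.015     ]]
```

Call:
send_rows --steps '[{"travel": [3.93, -2.81, 0], "rotation": [0, 0, 0], "fingers": 0.8}, {"travel": [3.93, -2.81, 0], "rotation": [0, 0, 0], "fingers": 0.8}, {"travel": [3.93, -2.81, 0], "rotation": [0, 0, 0], "fingers": 0.8}, {"travel": [3.93, -2.81, 0], "rotation": [0, 0, 0], "fingers": 0.8}, {"travel": [3.93, -2.81, 0], "rotation": [0, 0, 0], "fingers": 0.8}]'

```text
t: 0.65
eef_pos: [0.3401, -0.4259, 0.231]
tcp_rot: [-0.0, 0.989, 0.151, 0.0]
force: [0.7, 0.4, -0.3]
finger_gap: 0.068
```

Call:
send_rows --steps '[{"travel": [3.93, -2.81, 0], "rotation": [0, 0, 0], "fingers": 0.8}, {"travel": [3.93, -2.81, 0], "rotation": [0, 0, 0], "fingers": 0.8}, {"travel": [3.93, -2.81, 0], "rotation": [0, 0, 0], "fingers": 0.8}, {"travel": [3.93, -2.81, 0], "rotation": [0, 0, 0], "fingers": 0.8}, {"travel": [3.93, -2.81, 0], "rotation": [0, 0, 0], "fingers": 0.8}]'

```text
t: 1.15
eef_pos: [0.4858, -0.2332, 0.2312]
tcp_rot: [0.0, 0.989, 0.151, -0.0]
force: [-0.3, -0.5, -0.2]
finger_gap: 0.0683
```

Call:
send_rows --steps '[{"travel": [3.93, -2.81, 0], "rotation": [0, 0, 0], "fingers": 0.8}, {"travel": [0, 0, 0], "rotation": [0, 0, -0.143], "fingers": 0.8}, {"travel": [0, 0, 0], "rotation": [0, 0, -0.143], "fingers": 0.8}, {"travel": [0, 0, 0], "rotation": [0, 0, -0.143], "fingers": 0.8}, {"travel": [0, 0, 0], "rotation": [0, 0, -0.143], "fingers": 0.8}]'

```text
t: 1.65
eef_pos: [0.5142, -0.1961, 0.2309]
tcp_rot: [-0.0, 0.904, 0.427, -0.0]
force: [-0.1, -0.3, -0.7]
finger_gap: 0.0686
```

Call:
send_rows --steps '[{"travel": [0, 0, 0], "rotation": [0, 0, -0.143], "fingers": 0.8}, {"travel": [0, 0, 0], "rotation": [0, 0, -0.143], "fingers": 0.8}, {"travel": [0, 0, 0], "rotation": [0, 0, -0.143], "fingers": 0.8}, {"travel": [0, 0, 0], "rotation": [0, 0, -0.143], "fingers": 0.8}, {"travel": [0, 0, 0], "rotation": [0, 0, -0.143], "fingers": 0.8}]'

```text
t: 2.15
eef_pos: [0.514, -0.1964, 0.2309]
tcp_rot: [-0.0, 0.698, 0.716, -0.0]
force: [-0.2, 0.2, -0.8]
finger_gap: 0.0681
```

Call:
send_rows --steps '[{"travel": [0, 0, 0], "rotation": [0, 0, -0.143], "fingers": 0.8}, {"travel": [0, 0, 0], "rotation": [0, 0, -0.143], "fingers": 0.8}, {"travel": [0, 0, 0], "rotation": [0, 0, -0.143], "fingers": 0.8}, {"travel": [0, 0, 0], "rotation": [0, 0, -0.143], "fingers": 0.8}, {"travel": [0, 0, 0], "rotation": [0, 0, -0.143], "fingers": 0.8}]'

```text
t: 2.65
eef_pos: [0.514, -0.1964, 0.2309]
tcp_rot: [-0.0, 0.404, 0.915, 0.0]
force: [0.3, 0.2, -0.2]
finger_gap: 0.0683
```

Call:
send_rows --steps '[{"travel": [0, 0, 0], "rotation": [0, 0, -0.143], "fingers": 0.8}, {"travel": [0, 0, 0], "rotation": [0, 0, -0.143], "fingers": 0.8}, {"travel": [0, 0, 0], "rotation": [0, 0, 0], "fingers": 0.8}]'

```text
t: 2.95
eef_pos: [0.5141, -0.1964, 0.2309]
tcp_rot: [-0.0, 0.272, 0.962, 0.0]
force: [-0.2, -0.3, -0.2]
finger_gap: 0.0684
```

```bash
cat >> h.py <<'E'
def shot(name,n='wrist'):
    o=get_obs();im=read_camera(n);cv2.imwrite(f'pics/{name}.png',im[:,:,::-1]);np.save(f'pics/{name}.npy',im)
    q=o['tcp_rot'];R=Ro.from_quat([q[1],q[2],q[3],q[0]]).as_matrix()
    print('t',o['t'],'pos',np.round(o['eef_pos'],4),'yaw_y',np.degrees(np.arctan2(R[1,1],R[0,1])).round(2),'z',R[:,2].round(4),'gap',round(o['finger_gap'],4),'F',np.round(o['force'],2))
    return o,R,im,im.astype(int).sum(2)/3
E
python3 - <<'E'
from h import *
o,R,im,g=shot('w1');C=cam('wrist',o)
print('expect',proj(C,[.5143,-.1965,.009]))
for c in blobs(g<110,1500):
    p,r=circ(ray(C,c,.009));print(c.mean(0),len(c),p.round(4),'d',round(2*r,4),'tool move mm',(R.T@(np.r_[p,o['eef_pos'][2]]-o['eef_pos'])*1e3).round(1))
E
```

```text
t 2.95 pos [ 0.5141 -0.1964  0.2309] yaw_y 58.43 z [-6.e-04  3.e-04 -1.e+00] gap 0.0684 F [-0.22 -0.25 -0.23]
expect [[255.53857885 164.56390263]]
[275.10933333 348.20533333] 375 [ 0.7573 -0.3098] d 0.0896 tool move mm [-2.666e+02  3.070e+01 -2.000e-01]
[254.84563758 163.44295302] 149 [ 0.5136 -0.1968] d 0.0583 tool move mm [ 0.1 -0.6  0. ]
[209.92438272 184.43055556] 648 [ 0.5053 -0.2534] d 0.2372 tool move mm [-22.4 -53.2  -0. ]
[252.56850829 195.56243094] 1810 [ 0.6037 -0.262 ] d 0.6127 tool move mm [-1.107e+02 -8.900e+00 -1.000e-01]
```

View pics/w1.png

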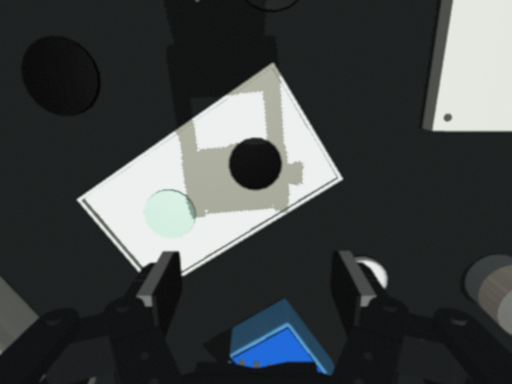

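The wrist view shows the black plate at (255,163), 58 mm across and within 1 mm of the tool axis. I'm descending.

Call:
send_rows --steps '[{"travel": [0, -0.05, 4.5], "rotation": [0, 0, 0], "fingers": 0.8}, {"travel": [0, 0, 4.5], "rotation": [0, 0, 0], "fingers": 0.8}, {"travel": [0, 0, 4.5], "rotation": [0, 0, 0], "fingers": 0.8}, {"travel": [0, 0, 4.5], "rotation": [0, 0, 0], "fingers": 0.8}, {"travel": [0, 0, 3], "rotation": [0, 0, 0], "fingers": 0.8}]'

```text
t: 3.5
eef_pos: [0.5119, -0.1959, 0.0177]
tcp_rot: [-0.002, 0.273, 0.962, 0.0]
force: [0.2, 0.6, -0.3]
finger_gap: 0.0683
```

Call:
send_rows --steps '[{"travel": [0, 0, 1], "rotation": [0, 0, 0], "fingers": 0.8}, {"travel": [0, 0, 0], "rotation": [0, 0, 0], "fingers": 0.8}]'

```text
t: 3.7
eef_pos: [0.5129, -0.1964, 0.0099]
tcp_rot: [-0.002, 0.273, 0.962, 0.0]
force: [-0.5, -0.8, -0.1]
finger_gap: 0.0685
```

Call:
send_rows --steps '[{"travel": [0, 0, 0.2], "rotation": [0, 0, 0], "fingers": 0.8}, {"travel": [0, 0, 0.2], "rotation": [0, 0, 0], "fingers": 0.8}]'

```text
t: 3.9
eef_pos: [0.5159, -0.1978, 0.0098]
tcp_rot: [0.002, 0.272, 0.962, -0.0]
force: [-0.2, 0.5, 0.4]
finger_gap: 0.0683
```

Call:
send_rows --steps '[{"travel": [0, 0, 0.1], "rotation": [0, 0, 0], "fingers": 0.8}, {"travel": [0, 0, 0.1], "rotation": [0, 0, 0], "fingers": 0.8}]'

```text
t: 4.1
eef_pos: [0.5148, -0.1973, 0.0065]
tcp_rot: [0.001, 0.272, 0.962, -0.0]
force: [-0.7, 0.7, -0.2]
finger_gap: 0.0685
```

Call:
send_rows --steps '[{"travel": [0, 0, 0.1], "rotation": [0, 0, 0], "fingers": 0.8}, {"travel": [0, 0, 0.1], "rotation": [0, 0, 0], "fingers": 0.8}]'

```text
t: 4.3
eef_pos: [0.5141, -0.197, 0.0035]
tcp_rot: [0.0, 0.272, 0.962, -0.0]
force: [-0.0, -0.3, -0.5]
finger_gap: 0.0685
```

Call:
send_rows --steps '[{"travel": [0, 0, 0.1], "rotation": [0, 0, 0], "fingers": 0.8}, {"travel": [0, 0, 0.1], "rotation": [0, 0, 0], "fingers": 0.8}]'

```text
t: 4.5
eef_pos: [0.5139, -0.1969, 0.0012]
tcp_rot: [-0.0, 0.272, 0.962, 0.0]
force: [0.5, -0.4, -0.3]
finger_gap: 0.0684
```

Run:
```python
from h import *
o,R,im,g=shot('w2')
```

```text
t 4.5 pos [ 0.5139 -0.1969  0.0012] yaw_y 58.44 z [-1.e-04  1.e-04 -1.e+00] gap 0.0684 F [ 0.52 -0.45 -0.3 ]
```

View pics/w2.png

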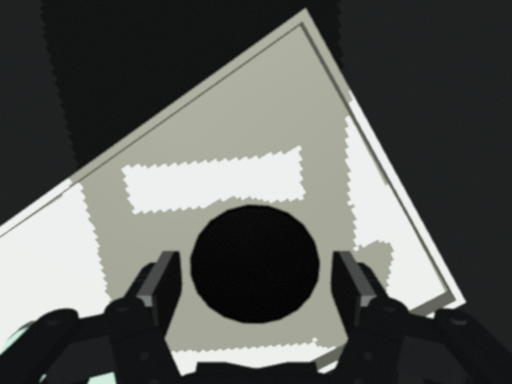

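The plate sits centred between the pads, at about (255,265), and nothing is touching yet. I'll feel for the tray floor.

Call:
send_rows --steps '[{"travel": [0, 0, 0.1], "rotation": [0, 0, 0], "fingers": 0.8}, {"travel": [0, 0, 0], "rotation": [0, 0, 0], "fingers": 0.8}]'

```text
t: 4.75
eef_pos: [0.5139, -0.1968, 0.0001]
tcp_rot: [-0.0, 0.272, 0.962, 0.0]
force: [0.0, -0.4, -0.4]
finger_gap: 0.0678
```

Call:
send_rows --steps '[{"travel": [0, 0, 0.1], "rotation": [0, 0, 0], "fingers": 0.8}, {"travel": [0, 0, 0], "rotation": [0, 0, 0], "fingers": 0.8}]'

```text
t: 4.95
eef_pos: [0.5139, -0.1969, -0.0008]
tcp_rot: [-0.0, 0.272, 0.962, 0.0]
force: [-0.4, -0.8, 0.4]
finger_gap: 0.068
```

Call:
send_rows --steps '[{"travel": [0, 0, 0.1], "rotation": [0, 0, 0], "fingers": 0.8}, {"travel": [0, 0, 0], "rotation": [0, 0, 0], "fingers": 0.8}]'

```text
t: 5.15
eef_pos: [0.5139, -0.1969, -0.0018]
tcp_rot: [-0.0, 0.272, 0.962, 0.0]
force: [0.0, 0.7, 0.6]
finger_gap: 0.0687
```

Call:
send_rows --steps '[{"travel": [0, 0, 0], "rotation": [0, 0, 0], "fingers": 0.66}, {"travel": [0, 0, 0], "rotation": [0, 0, 0], "fingers": 0.66}, {"travel": [0, 0, 0], "rotation": [0, 0, 0], "fingers": 0.66}, {"travel": [0, 0, 0], "rotation": [0, 0, 0], "fingers": 0.66}]' --squeeze 25

```text
t: 5.55
eef_pos: [0.5143, -0.197, -0.0014]
tcp_rot: [0.0, 0.272, 0.962, -0.0]
force: [0.1, 0.9, 2.7]
finger_gap: 0.0586
```

Call:
send_rows --steps '[{"travel": [0, 0, -0.5], "rotation": [0, 0, 0], "fingers": 0.66}, {"travel": [0, 0, -1.5], "rotation": [0, 0, 0], "fingers": 0.66}, {"travel": [0, 0, -3], "rotation": [0, 0, 0], "fingers": 0.66}, {"travel": [0, 0, -3], "rotation": [0, 0, 0], "fingers": 0.66}, {"travel": [0, 0, 0], "rotation": [0, 0, 0], "fingers": 0.66}]'

```text
t: 6.05
eef_pos: [0.5174, -0.1986, 0.0845]
tcp_rot: [0.005, 0.272, 0.962, -0.001]
force: [-0.8, -0.5, 0.2]
finger_gap: 0.0586
```

Run:
```python
from h import *
o,R,im,g=shot('w3')
```

```text
t 6.05 pos [ 0.5174 -0.1986  0.0845] yaw_y 58.44 z [ 0.0092 -0.0046 -0.9999] gap 0.0586 F [-0.78 -0.53  0.25]
```

View pics/w3.png

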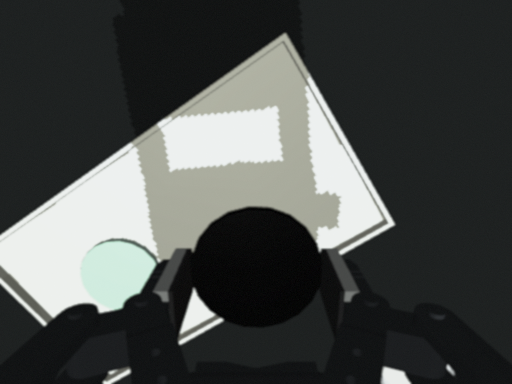

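The plate is gripped level, and the glass plate hasn't moved. I'm carrying it to the front of the deck.

Call:
send_rows --steps '[{"travel": [0, 0, -3.5], "rotation": [0, 0, 0], "fingers": 0.66}, {"travel": [2.3, 3.6, 0], "rotation": [0, 0, 0], "fingers": 0.66}, {"travel": [2.3, 3.6, 0], "rotation": [0, 0, 0], "fingers": 0.66}, {"travel": [2.3, 3.6, 0], "rotation": [0, 0, 0], "fingers": 0.66}, {"travel": [2.3, 3.6, 0], "rotation": [0, 0, 0], "fingers": 0.66}]'

```text
t: 6.6
eef_pos: [0.5097, -0.0245, 0.1123]
tcp_rot: [-0.001, 0.272, 0.962, -0.0]
force: [0.3, 0.9, 0.7]
finger_gap: 0.0582
```

Call:
send_rows --steps '[{"travel": [2.3, 3.6, 0], "rotation": [0, 0, 0], "fingers": 0.66}, {"travel": [2.3, 3.6, 0], "rotation": [0, 0, 0], "fingers": 0.66}, {"travel": [0, 0, 0], "rotation": [0, 0, 0], "fingers": 0.66}, {"travel": [0, 0, 0], "rotation": [0, 0, 0], "fingers": 0.66}, {"travel": [0, 0, 0], "rotation": [0, 0, 0], "fingers": 0.66}]'

```text
t: 7.1
eef_pos: [0.509, 0.0587, 0.1126]
tcp_rot: [-0.001, 0.272, 0.962, -0.0]
force: [-0.3, 0.3, 0.7]
finger_gap: 0.0587
```

Run:
```python
from h import *
o,R,im,g=shot('w4');C=cam('wrist',o)
zt=o['eef_pos'][2]+.0104
E=proj(C,[.5496,.1175,.028])[0];print('recess expect',E,g[int(E[1]),int(E[0])])
for lo,hi,z in((-1,60,zt),(80,205,.023),(80,205,.028)):
  for c in blobs((g>lo)&(g<hi),2500):
    e=cv2.fitEllipse(c);print((lo,hi,z),c.mean(0).round(1),cv2.contourArea(c),e)
    P=ray(C,c,z);p,r=circ(P);print('  ',p.round(4),'d',round(2*r,4),'tool',(R.T@(np.r_[p,o['eef_pos'][2]]-o['eef_pos'])*1e3).round(1))
```

```text
t 7.1 pos [0.509  0.0587 0.1126] yaw_y 58.41 z [-1.4e-03 -4.0e-04 -1.0e+00] gap 0.0587 F [-0.33  0.35  0.69]
recess expect [353.85939445 208.95687919] 133.66666666666666
(-1, 60, np.float64(0.12303898210300349)) [253.6 187.9] 126913.0 ((256.768310546875, 191.47943115234375), (410.8085021972656, 643.1749267578125), 89.72909545898438)
   [0.4978 0.063 ] d 0.1988 tool [11.8 -2.2  0. ]
(80, 205, 0.023) [347.3 167.2] 16782.5 ((547.4035034179688, 210.08621215820312), (253.1062469482422, 681.9398193359375), 104.75294494628906)
   [0.5507 0.1347] d 0.2021 tool [ 4.2 86.6 -0.1]
(80, 205, 0.028) [347.3 167.2] 16782.5 ((547.4035034179688, 210.08621215820312), (253.1062469482422, 681.9398193359375), 104.75294494628906)
   [0.5484 0.1339] d 0.1977 tool [ 5.8 84.8 -0.1]
```

View pics/w4.png

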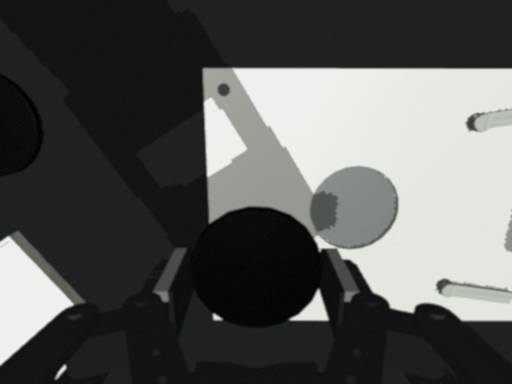

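The plate is in hand at about (257,267). The recess is at (354,208), where the top-camera estimate put it, and the deck's long edges run parallel to the jaw axis. Next I'll fit both circles.

```bash
cat >> h.py <<'E'
def rimfit(C,g,c0,r0,z,lo,n=180,sgn=1,rng=(0.8,1.2),angs=(0,360)):
    # strongest radial brightness step near a known circle, cast onto plane z, robust circle fit
    a=np.radians(np.linspace(*angs,n));s=np.linspace(*rng,81)*r0
    X=np.stack([c0[0]+np.outer(np.cos(a),s),c0[1]+np.outer(np.sin(a),s),np.full((n,81),z)],-1)
    uv=proj(C,X.reshape(-1,3)).astype(np.float32).reshape(n,81,2)
    v=cv2.remap(cv2.GaussianBlur(g.astype(np.float32),(0,0),1),uv[...,0],uv[...,1],cv2.INTER_LINEAR)
    d=sgn*np.gradient(v,axis=1);k=d.argmax(1);ok=d.max(1)>lo
    P=X[np.arange(n),k][ok]
    for _ in range(6):
        p,r=circ(P);e=abs(np.hypot(*(P[:,:2]-p).T)-r);P=P[e<max(.0008,2*np.median(e))]
    return p,r,len(P)
E
python3 - <<'E'
from h import *
import json
o=dict(eef_pos=np.array([.509,.0587,.1126]));
a=np.radians(58.41);R=np.array([[-np.sin(a)*-1*-1,np.cos(a),0],[np.cos(a),np.sin(a),0],[0,0,-1.]])
qq=Ro.from_matrix(R).as_quat();o['tcp_rot']=[qq[3],*qq[:3]]
print(R.round(3));g=np.load('pics/w4.npy').astype(int).sum(2)/3;C=cam('wrist',o)
p,r,n=rimfit(C,g,(.5496,.1175),.032,.028,3);print('recess',p.round(4),2*r,n,'tool',(R.T[:2,:2]@(p-o['eef_pos'][:2])*1e3).round(1))
p,r,n=rimfit(C,g,(.509,.0587),.03,.123,3);print('plate',p.round(4),2*r,n,'tool',(R.T[:2,:2]@(p-o['eef_pos'][:2])*1e3).round(1))
E
```

```text
[[-0.852  0.524  0.   ]
 [ 0.524  0.852  0.   ]
 [ 0.     0.    -1.   ]]
recess [0.5496 0.1175] 0.0637403833361682 177 tool [-3.7 71.4]
plate [0.5082 0.0587] 0.06081692905389083 73 tool [ 0.7 -0.4]
```

The recess fit gives (0.5496, 0.1175), 63.7 mm across, the same as the top camera. I'm aligning across the deck and lowering in front of the recess.

Call:
send_rows --steps '[{"travel": [-0.44, 0.3, 2], "rotation": [0, 0, 0], "fingers": 0.66}, {"travel": [0, 0, 3], "rotation": [0, 0, 0], "fingers": 0.66}, {"travel": [0, 0, 2.6], "rotation": [0, 0, 0], "fingers": 0.66}, {"travel": [0, 0, 0.8], "rotation": [0, 0, 0], "fingers": 0.66}, {"travel": [0, 0, 0], "rotation": [0, 0, 0], "fingers": 0.66}]'

```text
t: 7.65
eef_pos: [0.5136, 0.0586, 0.0279]
tcp_rot: [-0.002, 0.273, 0.962, -0.001]
force: [0.4, 0.5, -0.8]
finger_gap: 0.0586
```

Call:
send_rows --steps '[{"travel": [0, 0, 0], "rotation": [0, 0, 0], "fingers": 0.66}, {"travel": [0, 0, 0], "rotation": [0, 0, 0], "fingers": 0.66}, {"travel": [0, 0, 0.1], "rotation": [0, 0, 0], "fingers": 0.66}, {"travel": [0, 0, 0], "rotation": [0, 0, 0], "fingers": 0.66}]'

```text
t: 8.05
eef_pos: [0.5153, 0.0597, 0.0292]
tcp_rot: [0.001, 0.272, 0.962, 0.0]
force: [0.3, -0.8, -0.6]
finger_gap: 0.0583
```

Call:
send_rows --steps '[{"travel": [0, 0, 0.1], "rotation": [0, 0, 0], "fingers": 0.66}, {"travel": [0, 0, 0], "rotation": [0, 0, 0], "fingers": 0.66}]'

```text
t: 8.25
eef_pos: [0.5147, 0.0597, 0.0274]
tcp_rot: [0.0, 0.272, 0.962, 0.0]
force: [-0.7, 0.1, -0.7]
finger_gap: 0.0582
```

Call:
send_rows --steps '[{"travel": [0, 0, 0.1], "rotation": [0, 0, 0], "fingers": 0.66}, {"travel": [0, 0, 0.1], "rotation": [0, 0, 0], "fingers": 0.66}, {"travel": [0, 0, 0], "rotation": [0, 0, 0], "fingers": 0.66}]'

```text
t: 8.55
eef_pos: [0.5146, 0.0596, 0.0251]
tcp_rot: [-0.0, 0.272, 0.962, -0.0]
force: [-0.0, 0.5, 0.4]
finger_gap: 0.0585
```

Call:
send_rows --steps '[{"travel": [0, 0, 0.1], "rotation": [0, 0, 0], "fingers": 0.66}, {"travel": [0, 0, 0], "rotation": [0, 0, 0], "fingers": 0.66}]'

```text
t: 8.75
eef_pos: [0.5147, 0.0597, 0.0242]
tcp_rot: [-0.0, 0.272, 0.962, -0.0]
force: [-0.2, 0.6, -1.4]
finger_gap: 0.0581
```

Call:
send_rows --steps '[{"travel": [0, 0, 0.05], "rotation": [0, 0, 0], "fingers": 0.66}, {"travel": [0, 0, 0], "rotation": [0, 0, 0], "fingers": 0.66}]'

```text
t: 8.95
eef_pos: [0.5147, 0.0596, 0.0238]
tcp_rot: [-0.0, 0.272, 0.962, -0.0]
force: [0.0, -0.7, -0.6]
finger_gap: 0.0579
```

Call:
send_rows --steps '[{"travel": [0, 0, 0.05], "rotation": [0, 0, 0], "fingers": 0.66}, {"travel": [0, 0, 0], "rotation": [0, 0, 0], "fingers": 0.66}]'

```text
t: 9.15
eef_pos: [0.5149, 0.0596, 0.0237]
tcp_rot: [0.0, 0.272, 0.962, -0.0]
force: [-1.3, -0.6, 2.3]
finger_gap: 0.0578
```

Call:
send_rows --steps '[{"travel": [0, 0, 0.05], "rotation": [0, 0, 0], "fingers": 0.66}, {"travel": [0, 0, 0], "rotation": [0, 0, 0], "fingers": 0.66}]'

```text
t: 9.35
eef_pos: [0.5149, 0.0596, 0.0236]
tcp_rot: [-0.0, 0.272, 0.962, -0.0]
force: [-3.7, 0.2, 6.7]
finger_gap: 0.0584
```

Contact came at the predicted height. I'll open the jaws a few mm so the plate rests free on the deck, and check it.

Call:
send_rows --steps '[{"travel": [0, 0, -0.05], "rotation": [0, 0, 0], "fingers": 0.74}, {"travel": [0, 0, -0.05], "rotation": [0, 0, 0], "fingers": 0.74}, {"travel": [0, 0, 0], "rotation": [0, 0, 0], "fingers": 0.74}]'

```text
t: 9.65
eef_pos: [0.5148, 0.0596, 0.0237]
tcp_rot: [0.0, 0.272, 0.962, 0.0]
force: [-0.2, -0.0, 0.4]
finger_gap: 0.0633
```

```bash
cat >> h.py <<'E'
def check(name,z=.034,c0=None):
    o,R,im,g=shot(name);C=cam('wrist',o);rc=np.array([.5496,.1175])
    c0=o['eef_pos'][:2] if c0 is None else c0
    p,r,n=rimfit(C,g,c0,.03,z,3);T=R[:2,:2].T
    print('plate',p.round(4),'d',round(2*r,4),n,'| tool mm: plate-tcp',(T@(p-o['eef_pos'][:2])*1e3).round(1),'recess-plate',(T@(rc-p)*1e3).round(1),'recess-tcp',(T@(rc-o['eef_pos'][:2])*1e3).round(1))
E
python3 -c "
from h import *
check('w5')"
```

```text
t 9.65 pos [0.5148 0.0596 0.0237] yaw_y 58.44 z [ 1.e-04  0.e+00 -1.e+00] gap 0.0633 F [-0.19 -0.    0.41]
plate [0.5146 0.0602] d 0.06 177 | tool mm: plate-tcp [0.5 0.4] recess-plate [ 0.1 67.1] recess-tcp [ 0.6 67.5]
```

View pics/w5.png

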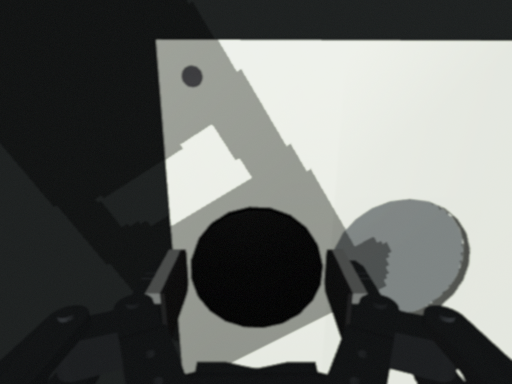

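The plate lies flat on the deck: it fits as 60.0 mm, is 67 mm short of the recess and is 0.1 mm off its line. Now I'll slide it with the rear finger.

Call:
send_rows --steps '[{"travel": [0, 0.5, 0], "rotation": [0, 0, 0], "fingers": 0.74}, {"travel": [0, 0.8, 0], "rotation": [0, 0, 0], "fingers": 0.74}, {"travel": [0, 0.8, 0], "rotation": [0, 0, 0], "fingers": 0.74}, {"travel": [0, 0.8, 0], "rotation": [0, 0, 0], "fingers": 0.74}, {"travel": [0, 0, 0], "rotation": [0, 0, 0], "fingers": 0.74}]'

```text
t: 10.2
eef_pos: [0.5308, 0.0854, 0.024]
tcp_rot: [0.0, 0.271, 0.962, 0.0]
force: [-0.4, 0.0, -0.4]
finger_gap: 0.0632
```

Call:
send_rows --steps '[{"travel": [0, 0.8, 0], "rotation": [0, 0, 0], "fingers": 0.74}, {"travel": [0, 0.8, 0], "rotation": [0, 0, 0], "fingers": 0.74}, {"travel": [0, 0.7, 0], "rotation": [0, 0, 0], "fingers": 0.74}, {"travel": [0, 0.6, 0], "rotation": [0, 0, 0], "fingers": 0.74}, {"travel": [0, 0, 0], "rotation": [0, 0, 0], "fingers": 0.74}]'

```text
t: 10.7
eef_pos: [0.5457, 0.1097, 0.024]
tcp_rot: [0.0, 0.272, 0.962, 0.0]
force: [-1.3, 0.7, 0.6]
finger_gap: 0.0628
```

```bash
python3 -c "
from h import *
check('w6')"
```

```text
t 10.7 pos [0.5457 0.1097 0.024 ] yaw_y 58.48 z [ 5.e-04  2.e-04 -1.e+00] gap 0.0628 F [-1.25  0.73  0.61]
plate [0.5452 0.1094] d 0.0601 152 | tool mm: plate-tcp [ 0.3 -0.5] recess-plate [0.5 9.2] recess-tcp [0.7 8.7]
```

The plate is 9.2 mm short and still flat, and 0.5 mm off to the side. I'm continuing slowly.

Call:
send_rows --steps '[{"travel": [0.03, 0.2, 0], "rotation": [0, 0, 0], "fingers": 0.74}, {"travel": [0, 0.2, 0], "rotation": [0, 0, 0], "fingers": 0.74}, {"travel": [0, 0.2, 0], "rotation": [0, 0, 0], "fingers": 0.74}, {"travel": [0, 0.1, 0], "rotation": [0, 0, 0], "fingers": 0.74}, {"travel": [0, 0, 0], "rotation": [0, 0, 0], "fingers": 0.74}]'

```text
t: 11.25
eef_pos: [0.5486, 0.1152, 0.0238]
tcp_rot: [0.0, 0.272, 0.962, 0.0]
force: [0.0, 0.2, -0.1]
finger_gap: 0.0627
```

Call:
send_rows --steps '[{"travel": [0, 0.1, 0], "rotation": [0, 0, 0], "fingers": 0.74}, {"travel": [0, 0.05, 0], "rotation": [0, 0, 0], "fingers": 0.74}, {"travel": [0, 0, 0], "rotation": [0, 0, 0], "fingers": 0.74}]'

```text
t: 11.55
eef_pos: [0.5493, 0.1165, 0.0238]
tcp_rot: [-0.0, 0.272, 0.962, 0.0]
force: [0.4, -0.2, 0.5]
finger_gap: 0.0633
```

```bash
python3 -c "
from h import *
check('w7')"
```

```text
t 11.55 pos [0.5493 0.1165 0.0238] yaw_y 58.44 z [-0.  0. -1.] gap 0.0633 F [ 0.36 -0.23  0.52]
plate [0.5473 0.115 ] d 0.0605 127 | tool mm: plate-tcp [ 1.  -2.4] recess-plate [-0.7  3.4] recess-tcp [0.3 1. ]
```

View pics/w7.png

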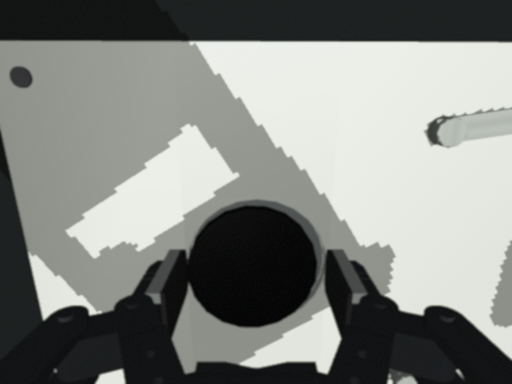

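The plate sits within the recess ring, with a gap on the pole side at about (318,260), so it's either still short or tilted. I'm nudging it on.

Call:
send_rows --steps '[{"travel": [0, 0.1, 0], "rotation": [0, 0, 0], "fingers": 0.74}, {"travel": [0, 0.1, 0], "rotation": [0, 0, 0], "fingers": 0.74}, {"travel": [0, 0, 0], "rotation": [0, 0, 0], "fingers": 0.74}]'

```text
t: 11.9
eef_pos: [0.5505, 0.1183, 0.0239]
tcp_rot: [0.0, 0.272, 0.962, 0.0]
force: [-0.2, -0.5, 0.2]
finger_gap: 0.0634
```

```bash
python3 -c "
from h import *
check('w8');
g=cv2.imread('pics/w8.png')[190:340,170:345];cv2.imwrite('pics/w8c.png',cv2.convertScaleAbs(cv2.resize(g,None,fx=4,fy=4,interpolation=cv2.INTER_CUBIC),alpha=1.3,beta=30))"
```

```text
t 11.9 pos [0.5505 0.1183 0.0239] yaw_y 58.45 z [ 2.e-04  1.e-04 -1.e+00] gap 0.0634 F [-0.23 -0.48  0.15]
plate [0.5468 0.1172] d 0.0582 154 | tool mm: plate-tcp [ 2.5 -2.9] recess-plate [-2.2  1.7] recess-tcp [ 0.4 -1.1]
```

View pics/w8c.png

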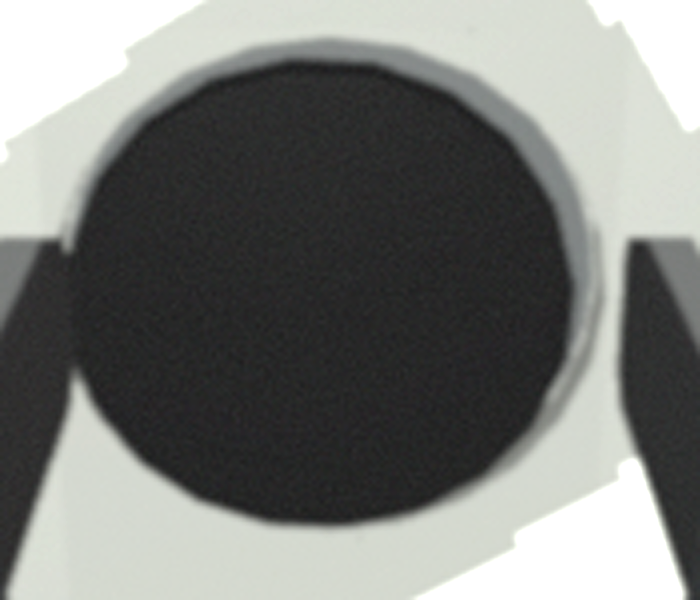

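The apparent size has dropped to 58.2 mm on the old plane, which is what a seated plate should give. I'll open, retreat and check.

Call:
send_rows --steps '[{"travel": [0, -0.15, 0], "rotation": [0, 0, 0], "fingers": 0.8}, {"travel": [0, 0, 0], "rotation": [0, 0, 0], "fingers": 0.8}, {"travel": [0, 0, -1], "rotation": [0, 0, 0], "fingers": 0.8}, {"travel": [0, 0, -3], "rotation": [0, 0, 0], "fingers": 0.8}, {"travel": [0, 0, -4], "rotation": [0, 0, 0], "fingers": 0.8}]'

```text
t: 12.45
eef_pos: [0.5478, 0.1166, 0.103]
tcp_rot: [-0.002, 0.272, 0.962, -0.001]
force: [0.5, 0.5, -0.5]
finger_gap: 0.0683
```

Call:
send_rows --steps '[{"travel": [-2, 0, 0], "rotation": [0, 0, 0], "fingers": 0.8}, {"travel": [-2, 0, 0], "rotation": [0, 0, 0], "fingers": 0.8}, {"travel": [-2, 0, 0], "rotation": [0, 0, 0], "fingers": 0.8}, {"travel": [0, 0, 0], "rotation": [0, 0, 0], "fingers": 0.8}, {"travel": [0, 0, 0], "rotation": [0, 0, 0], "fingers": 0.8}]'

```text
t: 12.95
eef_pos: [0.6006, 0.0855, 0.1042]
tcp_rot: [-0.0, 0.272, 0.962, 0.0]
force: [-0.5, -0.1, -0.0]
finger_gap: 0.0683
```

```bash
python3 -c "
from h import *
check('w9',.029,np.array([.5496,.1175]))
g=np.load('pics/w9.npy');o=get_obs();C=cam('wrist',o)
u,v=proj(C,[.5496,.1175,.029])[0].astype(int);print(u,v)
a=cv2.imread('pics/w9.png')[max(v-75,0):v+75,max(u-100,0):u+100];cv2.imwrite('pics/w9c.png',cv2.convertScaleAbs(cv2.resize(a,None,fx=4,fy=4,interpolation=cv2.INTER_CUBIC),alpha=1.3,beta=30))
for z in(.028,.029,.030,.031,.034):
  p,r,n=rimfit(C,g.astype(int).sum(2)/3,(.5496,.1175),.03,z,3);print(z,p.round(4),round(2*r,4),n)
"
```

```text
t 12.95 pos [0.6006 0.0855 0.1042] yaw_y 58.41 z [-2.e-04  3.e-04 -1.e+00] gap 0.0683 F [-0.5  -0.15 -0.04]
plate [0.5496 0.1155] d 0.0595 146 | tool mm: plate-tcp [59.2 -1.1] recess-plate [1.1 1.7] recess-tcp [60.2  0.6]
256 120
0.028 [0.5492 0.1157] 0.0597 137
0.029 [0.5491 0.1157] 0.0594 138
0.03 [0.549  0.1158] 0.0591 143
0.031 [0.5489 0.1158] 0.0588 145
0.034 [0.5487 0.1159] 0.058 150
```

View pics/w9c.png

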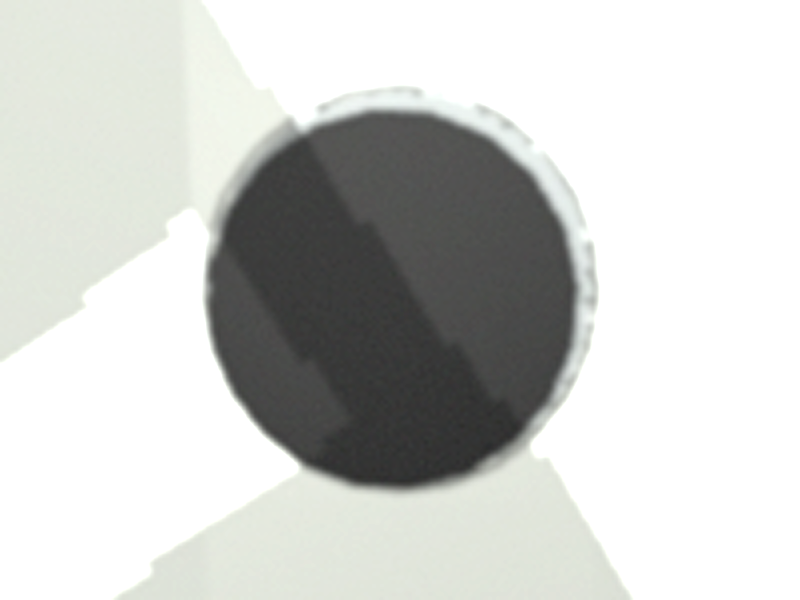

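Run:
```python
from h import *
def ob(pos,yaw):
    a=np.radians(yaw);R=np.array([[-np.sin(a),np.cos(a),0],[np.cos(a),np.sin(a),0],[0,0,-1.]]);q=Ro.from_matrix(R).as_quat()
    return dict(eef_pos=np.array(pos),tcp_rot=[q[3],*q[:3]]),R
rc=np.array([.5496,.1175])
for nm,pos,yaw in(('w8',(.5505,.1183,.0239),58.45),('w9',(.6006,.0855,.1042),58.41)):
    o,R=ob(pos,yaw);C=cam('wrist',o);g=np.load(f'pics/{nm}.npy').astype(int).sum(2)/3
    m=(g<95).astype(np.uint8);u,v=proj(C,[*rc,.029])[0]
    for c in blobs(m,3000):
        c=c[[np.hypot(*(ray(C,c,.029)[i,:2]-rc))<.036 for i in range(len(c))]]
        if len(c)<80: continue
        for z in(.029,.0315):
            P=ray(C,c,z);h=cv2.convexHull(P[:,:2].astype(np.float32)*1000)[:,0]
            (ex,ey),ax,an=cv2.fitEllipse(h);d=R[:2,:2].T@(np.array([ex,ey])/1000-rc)*1e3
            print(nm,z,'ctr-rc tool',d.round(2),'axes',np.round(ax,2),'ang',round(an,1))
im=read_camera('side');cv2.imwrite('pics/s2.png',im[:,:,::-1]);C=cam('side');g=im.astype(int).sum(2)/3
print('side recess px',proj(C,[*rc,.028]))
u,v=proj(C,[*rc,.029])[0].astype(int)
cv2.imwrite('pics/s2c.png',cv2.resize(im[v-30:v+30,u-40:u+40,::-1],None,fx=9,fy=9,interpolation=cv2.INTER_CUBIC))
```

```text
w8 0.029 ctr-rc tool [ 0.15 -0.87] axes [61.93 70.21] ang 153.7
w8 0.0315 ctr-rc tool [ 1.53 -0.71] axes [60.75 69.04] ang 155.1
w9 0.029 ctr-rc tool [-1.07 -1.54] axes [58.66 60.2 ] ang 97.0
w9 0.0315 ctr-rc tool [-0.83 -1.51] axes [58.   59.57] ang 97.5
side recess px [[275.16080562 236.94043487]]
```

View pics/s2c.png

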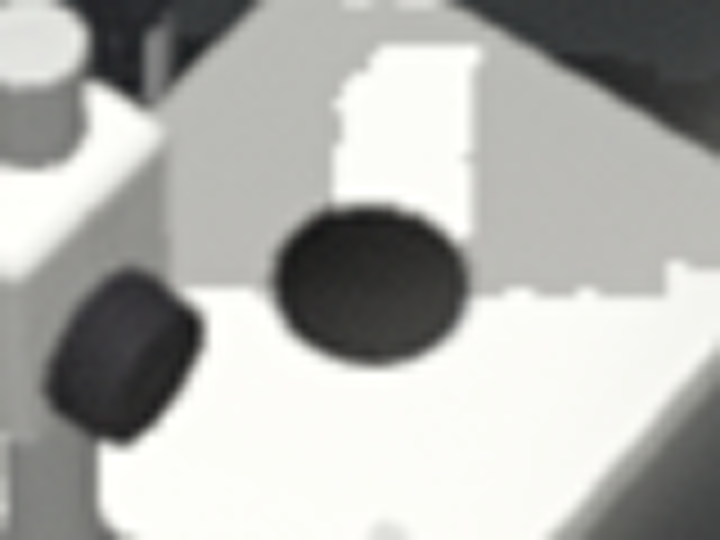

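From the side the plate looks flush. The wrist fit gives 59.5 mm at seated height, but the plate lies 2 mm towards the rear wall, right where a tilt would begin. I'll settle it by touch, with the shut fingers on the possible high side: contact should come at z≈0.029 if the plate is home and ≈0.034 if it's tilted.

Call:
send_rows --steps '[{"travel": [2.3, -0.9, 0], "rotation": [0, 0, 0], "fingers": 0}, {"travel": [2.36, -1.0, 0], "rotation": [0, 0, 0], "fingers": 0}, {"travel": [0, 0, 0], "rotation": [0, 0, 0], "fingers": 0}, {"travel": [0, 0, 2], "rotation": [0, 0, 0], "fingers": 0}, {"travel": [0, 0, 2], "rotation": [0, 0, 0], "fingers": 0}]'

```text
t: 13.55
eef_pos: [0.5519, 0.0942, 0.0647]
tcp_rot: [0.002, 0.272, 0.962, 0.001]
force: [-0.6, -0.5, -0.1]
finger_gap: 0.0005
```

Call:
send_rows --steps '[{"travel": [0, 0, 1.5], "rotation": [0, 0, 0], "fingers": 0}, {"travel": [0, 0, 0.5], "rotation": [0, 0, 0], "fingers": 0}, {"travel": [0, 0, 0], "rotation": [0, 0, 0], "fingers": 0}, {"travel": [0, 0, 0], "rotation": [0, 0, 0], "fingers": 0}, {"travel": [0, 0, 0.1], "rotation": [0, 0, 0], "fingers": 0}]'

```text
t: 14.05
eef_pos: [0.5521, 0.0938, 0.0441]
tcp_rot: [0.001, 0.272, 0.962, 0.0]
force: [-0.5, -0.7, -0.0]
finger_gap: 0.0001
```

Call:
send_rows --steps '[{"travel": [0, 0, 0.1], "rotation": [0, 0, 0], "fingers": 0}, {"travel": [0, 0, 0], "rotation": [0, 0, 0], "fingers": 0}, {"travel": [0, 0, 0], "rotation": [0, 0, 0], "fingers": 0}]'

```text
t: 14.35
eef_pos: [0.5512, 0.0937, 0.0421]
tcp_rot: [0.0, 0.272, 0.962, 0.0]
force: [0.0, -0.1, 0.2]
finger_gap: -0.0002
```

Call:
send_rows --steps '[{"travel": [0, 0, 0.2], "rotation": [0, 0, 0], "fingers": 0}, {"travel": [0, 0, 0.2], "rotation": [0, 0, 0], "fingers": 0}, {"travel": [0, 0, 0.2], "rotation": [0, 0, 0], "fingers": 0}, {"travel": [0, 0, 0], "rotation": [0, 0, 0], "fingers": 0}]'

```text
t: 14.75
eef_pos: [0.5507, 0.0937, 0.0353]
tcp_rot: [-0.0, 0.272, 0.962, -0.0]
force: [-0.1, -0.7, -0.5]
finger_gap: 0.0002
```

Call:
send_rows --steps '[{"travel": [0, 0, 0.1], "rotation": [0, 0, 0], "fingers": 0}, {"travel": [0, 0, 0.1], "rotation": [0, 0, 0], "fingers": 0}, {"travel": [0, 0, 0], "rotation": [0, 0, 0], "fingers": 0}]'

```text
t: 15.05
eef_pos: [0.551, 0.0936, 0.0337]
tcp_rot: [-0.0, 0.272, 0.962, -0.0]
force: [0.1, 0.4, -0.5]
finger_gap: -0.0
```

Call:
send_rows --steps '[{"travel": [0, 0, 0.1], "rotation": [0, 0, 0], "fingers": 0}, {"travel": [0, 0, 0.1], "rotation": [0, 0, 0], "fingers": 0}, {"travel": [0, 0, 0], "rotation": [0, 0, 0], "fingers": 0}]'

```text
t: 15.35
eef_pos: [0.5509, 0.0937, 0.0317]
tcp_rot: [-0.0, 0.272, 0.962, -0.0]
force: [-0.7, -0.0, 1.0]
finger_gap: 0.0004
```

Call:
send_rows --steps '[{"travel": [0, 0, 0.1], "rotation": [0, 0, 0], "fingers": 0}, {"travel": [0, 0, 0.05], "rotation": [0, 0, 0], "fingers": 0}, {"travel": [0, 0, 0], "rotation": [0, 0, 0], "fingers": 0}]'

```text
t: 15.65
eef_pos: [0.551, 0.0937, 0.0302]
tcp_rot: [-0.0, 0.272, 0.962, -0.0]
force: [0.6, 1.1, 0.1]
finger_gap: -0.0
```

Call:
send_rows --steps '[{"travel": [0, 0, 0.05], "rotation": [0, 0, 0], "fingers": 0}, {"travel": [0, 0, 0.05], "rotation": [0, 0, 0], "fingers": 0}, {"travel": [0, 0, 0], "rotation": [0, 0, 0], "fingers": 0}]'

```text
t: 15.95
eef_pos: [0.551, 0.0937, 0.0292]
tcp_rot: [-0.0, 0.272, 0.962, -0.0]
force: [-1.0, 0.6, -1.2]
finger_gap: -0.0003
```

Call:
send_rows --steps '[{"travel": [0, 0, 0.05], "rotation": [0, 0, 0], "fingers": 0}, {"travel": [0, 0, 0], "rotation": [0, 0, 0], "fingers": 0}]'

```text
t: 16.15
eef_pos: [0.5511, 0.0937, 0.0291]
tcp_rot: [-0.0, 0.272, 0.962, -0.0]
force: [-1.6, -0.3, 2.4]
finger_gap: -0.0001
```

Contact came at z=0.0291, the seated height. I'm retreating, then one last check before handing in.

Call:
send_rows --steps '[{"travel": [0, 0, -0.5], "rotation": [0, 0, 0], "fingers": 0}, {"travel": [0, 0, -3], "rotation": [0, 0, 0], "fingers": 0}, {"travel": [0, 0, -4], "rotation": [0, 0, 0], "fingers": 0}, {"travel": [-4, 0, 0], "rotation": [0, 0, 0], "fingers": 0}, {"travel": [-2, 0, 0], "rotation": [0, 0, 0], "fingers": 0}]'

```text
t: 16.65
eef_pos: [0.6053, 0.0615, 0.1073]
tcp_rot: [0.003, 0.272, 0.962, 0.001]
force: [-0.6, 0.1, -0.8]
finger_gap: 0.0002
```

Call:
send_rows --steps '[{"travel": [0, 0, 0], "rotation": [0, 0, 0], "fingers": 0}, {"travel": [0, 0, 0], "rotation": [0, 0, 0], "fingers": 0}, {"travel": [0, 0, 0], "rotation": [0, 0, 0], "fingers": 0}, {"travel": [0, 0, 0], "rotation": [0, 0, 0], "fingers": 0}]'

```text
t: 17.05
eef_pos: [0.6012, 0.0628, 0.1033]
tcp_rot: [-0.001, 0.272, 0.962, -0.0]
force: [-0.9, 0.2, -0.9]
finger_gap: -0.0002
```

```bash
python3 -c "
from h import *
check('w10',.029,np.array([.549,.116]))
finish_job()"
```

```text
t 17.05 pos [0.6012 0.0628 0.1033] yaw_y 58.48 z [-1.3e-03  1.0e-04 -1.0e+00] gap -0.0002 F [-0.92  0.24 -0.89]
plate [0.55   0.1165] d 0.0609 102 | tool mm: plate-tcp [71.7 19.1] recess-plate [0.9 0.6] recess-tcp [72.5 19.7]
the job is handed in; nothing more can be done
```

The black stage plate is in the recess, lying flat and fully home as far as my checks show. The job was handed in at about 17 s of the 48 s allowed.

**What I did:** I took the 60 mm plate from the tray and laid it flat on the deck, 67 mm in front of the recess centre and clear of it. I let go of it there, then pushed it along the deck with the rear finger until it dropped in. The glass plate was still in the tray after the lift, and I touched nothing else on the bench.

**Last checks:**
- **Height:** the shut fingertips, lowered on the side where a tilt would have stood high, met the plate at z = 0.0291. A seated plate should be at 0.029 and a tilted one at about 0.034.
- **Position:** the last fit put the plate about 1 mm from the recess centre, within its 2 mm play.

**What disagreed:** the fit just after the drop put the plate 2.0 mm off centre, at the limit of its play, and measured 59.5 mm across. The last one gave 1.1 mm off and 60.9 mm across, from fewer edge points. I put that down to shadow and calibration error, though the touch may have shifted the plate slightly. A third, mask-based outline fit was spoiled by the fingers in view, so I ignored it.

I touched only that one side of the plate. I also took no last full-scene picture after retreating.

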